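Bring a sample tube carrier round the track corner into the reading stop

TASK

Slide the tube carrier along its guide lane, round the corner and on to the end, and press it past the spring roller so that it stays clicked in against the sprung pad; then let go and leave the arm clear of it. Keep the carrier upright and down in the lane the whole way, and be gentle: never jam or force it against the rails or the stop. Leave the other things on the bench where they are.

Things in the scene. Friction and masses are not known exactly. Their poses are not given: they have to be found in the camera images.
- track: Fixed grey L-shaped plate, 8 mm thick, with a lane between two metal rails, 43 mm wide inside; rails 6 mm thick, top 24 mm above the bench. Origin: underside, nominal centre of the corner arc, z up. The lane runs straight along its -y at x = -90 mm, turns a quarter circle of 90 mm centre-line radius from -y to +x about the origin, then runs straight along +x at y = -90 mm to the stop.
- entry (a point): Lane centre on the plate's top at the open end of the entry lane (x -90, y 145 mm of the track). The entry rails are fixed, and true to the track's measured pose.
- bend (a point): NOMINAL lane centre half-way round the corner, on the plate's top. The corner itself is not measured: arc, exit lane and stop are one piece bolted in slots, set anywhere within 15 mm either way of nominal along the track's y; fixed during a run. Its real place must be felt or seen; the arc's radius is unchanged.
- bay (a point): NOMINAL centre of the clicked-in carrier's underside (x 63.5, y -90 mm of the track). Not measured: besides the corner's shift in y, the stop (roller, fence and pad together) is set anywhere within 23 mm of nominal along x. The pad's free face, 36 mm wide, 30 mm high, is 16 mm further along +x. A 34 mm high fence lines the lane's -y side from 35 mm before this point to 25 mm past it.
- roller_nominal (a point): NOMINAL tip of the white spring roller: 10 mm diameter, 27 to 41 mm above the bench, reaching 4.5 mm into the lane from its +y side, 8.5 mm before the bay point; it moves with corner and stop. It yields to +y (4 N, rising 0.4 N per mm). Pushing the carrier past it takes up to some 5 N; once its centre is well past, it is clicked in and stays.
- carrier: Tube carrier to be moved: a round grey puck 40 mm in diameter and 34 mm high, about 0.2 kg, standing in the entry lane on the 8 mm plate, with a short capped clear tube (13 mm; white cap 17 mm wide) fixed upright in its middle, 80 mm high over all. Origin: centre of its underside, z up. It has 1.5 mm of play to each rail, and its top 18 mm stand above the rails: push or grip it there; dragged by the tube it tips.
- pad (a joint): How far the sprung black pad at the lane's end is pressed in, m: 0 free, 0.0058 hard against its stop (0.3 N rising 0.15 N per mm). About 0.004 when the carrier is clicked in and left alone.
- spare: Empty carrier without a tube (bystander): grey puck 40 mm in diameter, 34 mm high, on the bench in the inside of the corner. Origin: centre of its underside.
- jar: Small lidded jar (bystander), 48 mm in diameter, 60 mm high. Origin: centre of its underside.
- loose_cap: Loose white tube cap (bystander), 17 mm in diameter, 14 mm high. Origin: centre of its underside.
- cap_tray: Low open white tray (bystander), 90 x 130 x 30 mm, on the bench near the robot. Origin: centre of its underside.
Mind the look-alikes: they are no part of the job. Leave any green look-alike of the carrier alone.

How it is judged:
On the way, in this order (a step that is already met when the one before it is completed fails the run):
1. the carrier has come round the corner into the exit lane (x of carrier in the frame of track above 0 m and y of carrier in the frame of track below -0.065 m), for 0.05 s.
2. the carrier is pressed in against the sprung pad (value of joint pad above 0.0025 m and x of carrier in the frame of track above 0.035 m), for 0.2 s.
At the end, for the whole second after the job is handed in: The carrier stands upright (within 0.1 rad) and still on the plate at the end of the exit lane, held by the roller: let go, it keeps the sprung pad pressed in by more than 2.5 mm, with its centre between x = 35 and 100 mm and y = -115 and -65 mm of the track (all of step 2 and x of carrier in the frame of track below 0.1 m and y of carrier in the frame of track between -0.115 and -0.065 m and z of carrier in the frame of track below 0.012 m and angle between carrier's own z axis and vertical below 0.1 rad and linear speed of carrier below 0.01 m/s); the robot touches nothing.
It fails at once if the carrier is forced against the rails or the stop (more than 24 N) (contact force between carrier and track above 24 N).
It fails at once if the carrier is lifted out of the lane (more than 7 mm) (z of carrier in the frame of track above 0.015 m).
It fails at once if the carrier is tipped (more than 0.3 rad) (angle between carrier's own z axis and vertical above 0.3 rad).
It fails at once if one of the other things (spare carrier, jar, cap, tray) is moved by more than 20 mm (distance of any of spare, jar, loose_cap, cap_tray from where it was at the start of the episode above 0.02 m).
It also fails if it takes over 69 s, if anything falls off the work surface, if the arm or the gripper's body presses on something with over 40 N, if the wrist force passes 120 N, or if a joint passes its speed limit or range.

ROBOT

A 7-joint arm with a two-finger parallel gripper is mounted at the origin on the work surface. World frame = base frame: x ahead of the robot, y to its left, z up, the work surface at z = 0. Lengths are in m, angles in rad, forces in N, time in s.
With the tool pointing down it reaches from about 0.4 to 0.875 m from the base axis. Payload 19.3 kg.
Tool frame: the origin (TCP) lies at the very end of the fingers, on their centre line; the grasp point (between the pads) lies 19 mm behind it; z points along the fingers, y is the direction in which the jaws open and shut (so a half turn about z gives the same grasp; the last joint's range is limited). The gripper opens to 85 mm and grips with 20 to 120 N. Pads are 22 mm wide; open, the fingers measure 114 mm over their backs; the gripper's body (76 mm by 85 mm) begins 54 mm behind the grasp point. The pads swing forward as they close: fully open they stand 13 mm farther back than shut.
Start: joints at [1.267, 0.521, -0.036, 1.599, 0.021, 1.021, -0.113], TCP at [0.145, -0.608, 0.231] pointing down, gripper open.
Joint ranges: [-2.91, 2.91], [-0.3, 2.13], [-1.5, 1.42], [0.17, 2.43], [-1.26, 4.41], [0.16, 1.93], [-2.52, 2.52]. Speed limits (rad/s): [1.89, 1.89, 2.39, 2.39, 3.01, 3.01, 3.01].

INTERFACE

Orientations are given as [roll, pitch, yaw] about the fixed x, y, z axes, in that order (R = Rz(yaw) Ry(pitch) Rx(roll)).
In Python, from workcell import bot gives the robot as it stands.
- The arm moves only by the tool carry_out, never from a script. Its argument "targets" is a list of rows, each a list of 7 numbers: the shift along the tool's x, y, z in mm, then the turn, a rotation vector about the tool's x, y, z in units of 6 degrees (1.0 is 6 degrees), then the closure in counts, from 0 (fully open) to 255 (shut). A call has 1 to 5 rows; each row shifts and turns the commanded pose from where the row before left it, along the tool's axes as they then stand; what a row does not reach is not made up. A row lasts 1/12 s, in which the tool goes at most 41.7 mm and 7.16 degrees, less where a joint would pass 70% of its speed; a pose out of reach is approached as far as the arm can. A call is refused whole if a number of a shift passes 41.7 or a number of a turn 1, either way. A call with a gripper value outside its range is refused whole. The fingers move at their own pace and stop on an object; "force" is the grip in N (left out, the last holds). Time passes only in rows, so rows that do not move let the fingers close. It gives the time, the measured TCP pose, the force and the opening at its end, in the units of the state.
- bot.observe(): the state, without advancing time (a new reading comes with each control period).
- bot.grab_frame(name): name is "side" or "top"; returns a dict with "color" (400x640x3 uint8, red, green, blue), "z_map" (400x640 float32, m along the optical axis (not along the pixel's ray), 0 where there is no reading), "K" (3x3 intrinsics, pixels), "cam_to_world" (4x4, takes a point from camera to world coordinates). Camera axes: x right, y down, z forward; pixel columns grow to the right and rows downward; lengths in m; the calibration is good to about 2 mm. A picture is of the moment at which its call begins.
- bot.job_done(): hands the job in, once; it reports no verdict.
The state is a dict: "clock": time; "qpos": joint angles; "qd": joint speeds; "joint_efforts": joint torques, N m; "position": TCP position; "tool_rot": TCP orientation; "force": force on the tool from outside, world axes, zero at the start; "moment": the same for the moment, N m; "grip_width": finger opening in m.
Only numpy, scipy, OpenCV 4.12 (cv2) and the standard library are available. Lean on these libraries where they do the work, as an engineer would, in place of code of your own. Each camera call takes 0.05 s, during which the arm holds its last target. There are 200 camera calls.

## Working session

There is one attempt and no reset: what is moved stays moved. The work goes in short steps, Python scripts to look and compute and a tool call to move; the robot and the scene stay as the last step left them, time stands still between calls to the robot, and variables do not carry over. Pictures are saved under pics/ and viewed, about 8 in all and at most 12, crops included, and the job is handed in when it is done.

Besides the shell and the picture viewer there is one more tool, called after "Emit:" as name([rows], argument=value, ...), one row to a line, values as JSON. carry_out: Moves the arm, as the interface text tells. Its arguments: {"type":"object","properties":{"targets":{"type":"array","items":{"type":"array","items":{"type":"number"}}},"force":{"type":"number"}},"required":["targets"]}

```bash
mkdir -p pics; cat > h.py <<'E'
import numpy as np, cv2
from workcell import bot
def grab(n):
    f=bot.grab_frame(n); return f
def save(f,name,box=None,s=1):
    im=f["color"][...,::-1]
    if box: im=im[box[1]:box[3],box[0]:box[2]]
    cv2.imwrite("pics/"+name,cv2.resize(im,None,fx=s,fy=s,interpolation=cv2.INTER_CUBIC))
def ray(f,u,v,z):
    K=f["K"];T=f["cam_to_world"]
    d=T[:3,:3]@np.linalg.solve(K,[u,v,1]);o=T[:3,3]
    return o+d*(z-o[2])/d[2]
def proj(f,p):
    T=np.linalg.inv(f["cam_to_world"]);c=T[:3,:3]@np.array(p)+T[:3,3];q=f["K"]@c;return q[:2]/q[2]
def cloud(f):
    z=f["z_map"];v,u=np.mgrid[:400,:640]
    c=np.stack([u,v,np.ones_like(u)],-1)@np.linalg.inv(f["K"]).T*z[...,None]
    T=f["cam_to_world"];return c@T[:3,:3].T+T[:3,3]
E
python3 - <<'E'
from h import *
import pickle
fs={n:grab(n) for n in("top","side")}
pickle.dump(fs,open("f0.pkl","wb"))
for n in fs: save(fs[n],n+"0.png"); print(n,fs[n]["cam_to_world"].round(3).tolist(),fs[n]["K"].round(1).tolist())
print(bot.observe())
E
```

```text
top [[-0.024, -0.976, 0.217, 0.347], [-1.0, 0.023, -0.01, -0.033], [0.005, -0.218, -0.976, 0.893], [0.0, 0.0, 0.0, 1.0]] [[408.5, 0.0, 323.6], [0.0, 408.5, 202.7], [0.0, 0.0, 1.0]]
side [[-0.994, -0.077, 0.083, 0.455], [-0.113, 0.745, -0.658, 0.603], [-0.012, -0.663, -0.749, 0.764], [0.0, 0.0, 0.0, 1.0]] [[491.3, 0.0, 317.0], [0.0, 491.3, 197.4], [0.0, 0.0, 1.0]]
{'clock': 0.1, 'qpos': array([ 1.2667862 ,  0.52194295, -0.0363257 ,  1.59993961,  0.02123375,
        1.02112715, -0.11278092]), 'qd': array([-2.05158418e-04, -2.51175138e-03,  1.40667962e-03, -9.96775526e-04,
       -9.42655762e-04, -8.68586728e-04,  7.34641581e-05]), 'joint_efforts': array([ 6.12557473e-03, -9.28481698e+01,  1.98514134e+00, -3.70531654e+01,
        1.82894192e-02,  5.30355188e-03, -2.22121952e-05]), 'position': array([ 0.1446892 , -0.60770806,  0.23079454]), 'tool_rot': array([-3.14056647e+00,  1.02541092e-04,  2.33834228e-01]), 'force': array([-0.35035102,  0.06101867, -0.80669095]), 'moment': array([0.01373615, 0.03320663, 0.01194743]), 'grip_width': 0.08563697859351678}
```

View pics/top0.png

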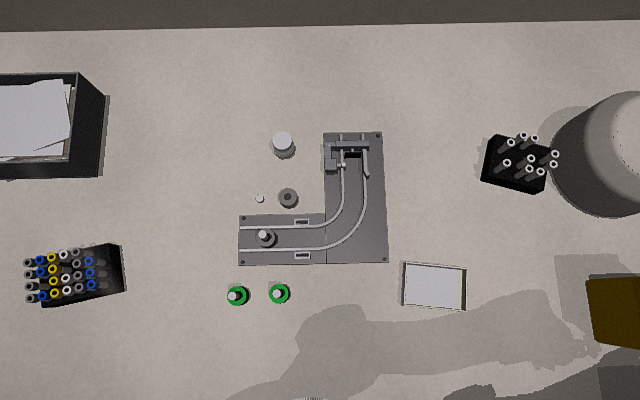

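View pics/side0.png

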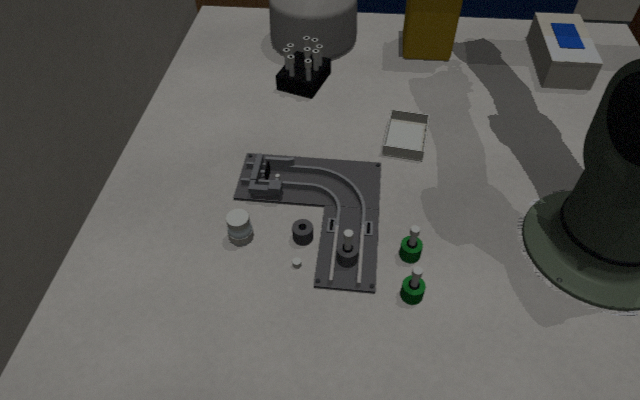

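```bash
python3 - <<'E'
from h import *
import pickle
fs=pickle.load(open("f0.pkl","rb"))
f=fs["top"]; save(f,"c1.png",(228,122,398,276),4.5)
P=cloud(f); Z=P[...,2]
g=f["color"].mean(2)
for (u,v) in [(265,237),(288,197),(370,240),(310,240),(355,140)]: print(u,v,P[v,u].round(4),f["color"][v,u])
# rails: bright & height
m=(Z>.019)&(Z<.029)&(P[...,0]>.15)&(P[...,0]<.55)
m[:122]=0;m[276:]=0;m[:,:228]=0;m[:,398:]=0
# entry: columns 240..310 bright rows
for c in range(242,322,8): print("col",c,[(r,int(g[r,c])) for r in range(214,262) if g[r,c]>115])
for r in range(150,215,6): print("row",r,[(c,int(g[r,c])) for c in range(326,386) if g[r,c]>115])
hs=f["color"][...,::-1]
w=(f["color"].min(2)>180).astype(np.uint8)
n,l,s,ce=cv2.connectedComponentsWithStats(w[215:262,242:300]); print(s[1:],ce[1:]+[242,215])
E
```

```text
265 237 [0.4603 0.0767 0.0822] [74 71 66]
288 197 [0.5528 0.0342 0.0342] [54 53 48]
370 240 [ 0.4587 -0.1417  0.0084] [111 111 112]
310 240 [ 0.4621 -0.0111  0.0058] [117 111 115]
355 140 [ 0.6769 -0.1152  0.0426] [83 77 82]
col 242 [(214, 180), (215, 127), (226, 159), (227, 189), (228, 198), (249, 178), (250, 192), (251, 163), (259, 118)]
col 250 [(214, 177), (215, 120), (226, 183), (227, 190), (228, 163), (249, 181), (250, 192), (251, 129)]
col 258 [(214, 126), (215, 121), (225, 121), (226, 184), (227, 198), (228, 128), (233, 154), (234, 160), (235, 141), (248, 132), (249, 188), (250, 193), (251, 129), (260, 116), (261, 121)]
col 266 [(214, 131), (226, 189), (227, 187), (228, 120), (233, 119), (242, 116), (244, 117), (245, 126), (249, 185), (250, 194)]
col 274 [(214, 131), (225, 133), (226, 181), (227, 195), (248, 160), (249, 187), (250, 199), (253, 116)]
col 282 [(225, 153), (226, 184), (227, 198), (248, 176), (249, 186), (250, 199), (255, 115), (257, 116)]
col 290 [(214, 123), (225, 152), (226, 186), (227, 194), (248, 182), (249, 195), (250, 159), (253, 118), (256, 116), (261, 12
[... 1714 characters left out ...]
4, 162), (365, 161), (366, 143), (385, 128)]
row 198 [(342, 164), (343, 165), (364, 120), (365, 158), (366, 133), (385, 121)]
row 204 [(341, 162), (342, 168), (364, 159), (365, 162), (366, 134)]
row 210 [(338, 143), (339, 167), (340, 172), (362, 132), (363, 160), (364, 166)]
[[ 0 11 21  3 30]
 [22 11  3  2  4]
 [26 10 29  3 45]
 [56 10  2  2  3]
 [17 16  7  7 33]
 [ 0 33 58  3 87]
 [53 39  1  2  2]
 [53 42  3  2  4]
 [57 43  1  1  1]] [[252.13333333 226.93333333]
 [265.         226.25      ]
 [282.2        226.53333333]
 [298.33333333 225.66666667]
 [261.81818182 234.06060606]
 [270.51724138 249.48275862]
 [295.         254.5       ]
 [295.75       257.75      ]
 [299.         258.        ]]
```

View pics/c1.png

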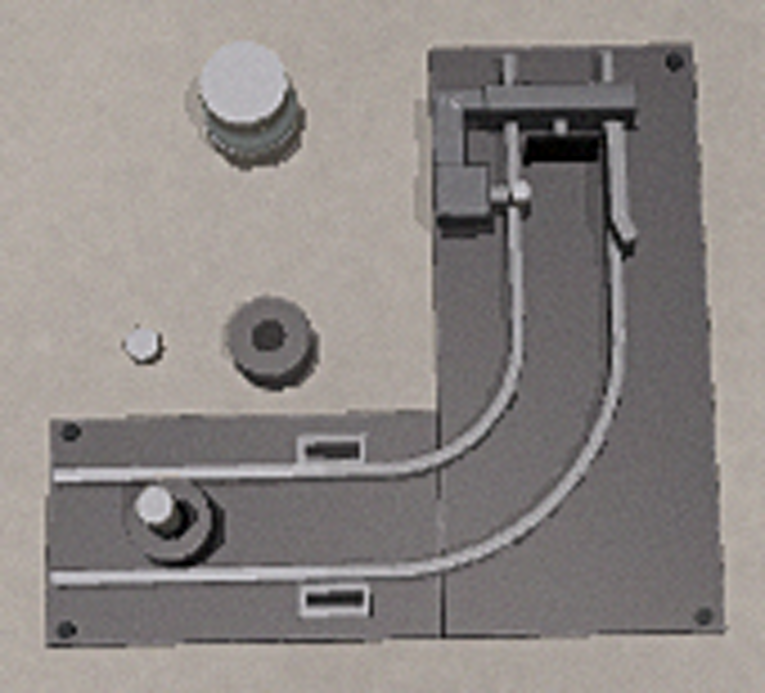

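```bash
python3 - <<'E'
from h import *
import pickle
f=pickle.load(open("f0.pkl","rb"))["top"]
g=f["color"].mean(2)
def cen(a,lo):
    i=np.arange(len(a)); w=np.clip(a-125,0,None); return lo+(w*i).sum()/w.sum()
def fit(pts,ax):
    pts=np.array(pts); p=np.polyfit(pts[:,1-ax],pts[:,ax],1); r=pts[:,ax]-np.polyval(p,pts[:,1-ax]); return p,r.std(),pts
up=[];lo=[]
for c in range(242,294):
    up.append(ray(f,c,cen(g[223:231,c],223),.024)[:2]); 
    lo.append(ray(f,c,cen(g[246:253,c],246),.024)[:2])
for n,q in(("inner",up),("outer",lo)):
    p,s,_=fit(q,0); print(n,"slope",p[0],"x at y=.05",np.polyval(p,.05),s,"yrange",_[:,1].min(),_[:,1].max())
L=[];R=[]
for r in range(176,196):
    L.append(ray(f,cen(g[r,338:347],338),r,.024)[:2]); R.append(ray(f,cen(g[r,360:369],360),r,.024)[:2])
for n,q in(("L",L),("R",R)):
    p,s,_=fit(q,1); print(n,"slope",p[0],"y at x=.6",np.polyval(p,.6),s,_[:,0].min(),_[:,0].max())
for c in (238.5,239.5,240): print("end",ray(f,c,227,.024),ray(f,c,240,.008))
print("cap",ray(f,262.5,234.3,.088)); print("roller",ray(f,342,164.5,.041),ray(f,344.5,166,.041)); print("padtop",ray(f,352.5,157.5,.038),ray(f,352.5,157.5,.03))
print("plate corners",[ray(f,228+a/4.5,122+b/4.5,.008)[:2].round(4) for a,b in((50,422),(47,645),(725,632),(692,44),(430,48),(437,410),(443,636))])
print("spare",ray(f,288,196.5,.034),"jar",ray(f,282,140,.06),"cap",ray(f,260,198,.014))
P=cloud(f)
for v,u in((225,265),(163,342),(145,352),(155,352),(165,331),(148,364),(170,367)): print(v,u,P[v,u].round(4))
m=(f["color"].max(2)<45);m[:150]=0;m[162:]=0;m[:,:338]=0;m[:,368:]=0
vv,uu=np.nonzero(m);print("pad px",uu.min(),uu.max(),vv.min(),vv.max(),np.median(P[vv,uu],0).round(4), P[vv,uu].max(0))
E
```

```text
inner slope 0.0031313318179254095 x at y=.05 0.4906536326085687 0.00048723562968365237 yrange 0.024542553503160106 0.13411833507645926
outer slope 0.003215426398148367 x at y=.05 0.44178290690918176 0.00018982219159620082 yrange 0.024938227579534185 0.13318761953922187
L slope -0.01505862622443135 y at x=.6 -0.08527289898468636 0.00047533312854311087 0.5570342813563333 0.6003295983501464
R slope -0.012767057554455043 y at x=.6 -0.13384552319029652 0.0004295944228890703 0.5558968543163152 0.5992105079752662
end [0.49145427 0.141642   0.024     ] [0.4655131  0.14426372 0.008     ]
end [0.49140385 0.13949516 0.024     ] [0.46546175 0.14209255 0.008     ]
end [0.49137864 0.13842172 0.024     ] [0.46543608 0.14100695 0.008     ]
cap [0.46504864 0.08089292 0.088     ]
roller [ 0.62145017 -0.08462142  0.041     ] [ 0.61790322 -0.08995993  0.041     ]
padtop [ 0.63800184 -0.1084569   0.038     ] [ 0.64072325 -0.1091593   0.03      ]
plate corners [array([0.5191, 0.144 ]), array([0.4109, 0.1432]), array([ 0.4093, -0.1805]), array([ 0.7091, -0.1813]), array([ 0.7099, -0.0466]), array([ 0.5207, -0.0455]), array([ 0.4106, -0.0456])]
spare [0.55400269 0.03416192 0.034     ] jar [0.67370053 0.0444151  0.06      ] cap [0.55683958 0.09757338 0.014     ]
225 265 [0.497  0.0868 0.0089]
163 342 [ 0.6247 -0.0847  0.0415]
145 352 [ 0.6655 -0.1081  0.0424]
155 352 [ 0.6481 -0.1086  0.0257]
165 331 [ 0.6198 -0.0605  0.0443]
148 364 [ 0.6645 -0.1364  0.0244]
170 367 [ 0.6073 -0.1385  0.0421]
pad px 338 367 150 161 [ 0.6478 -0.1113  0.0257] [ 0.6651565  -0.07815842  0.04353173]
```

Candidates in the top view: grey carrier with tube (265,237); spare without tube (288,197); green look-alikes (237,295) and (279,293). The crop confirms that (265,237) stands in the entry lane, so that is the carrier. The corner looks shifted about -15 mm and the stop about +11 mm. I'll push from behind with closed fingers, using the tool's -x face.

```bash
cat > plan.py <<'E'
import sys
from h import *
def plan(wps,step=40,start=None):
    """wps: (x,y,z mm, yaw deg, rows); prints rows in tool axes"""
    o=bot.observe(); p=o["position"]*1e3; y=np.degrees(o["tool_rot"][2])
    print("t %.2f"%o["clock"],"pos",p.round(1),"rot",np.degrees(o["tool_rot"]).round(1),"F",o["force"].round(1),"w",round(o["grip_width"],4))
    for x,yy,z,ps,n in wps:
        ps=y+((ps-y+180)%360-180); d=(np.array([x,yy,z])-p)/n; dy=(ps-y)/n
        for _ in range(n):
            c,s=np.cos(np.radians(y)),np.sin(np.radians(y))
            print([round(float(v),1) for v in(d[0]*c+d[1]*s,d[0]*s-d[1]*c,-d[2])]+[0,0,round(-dy/6,2),255])
            p=p+d;y+=dy
if __name__=="__main__": plan(eval(sys.argv[1]))
E
python3 plan.py '[(450,-350,220,60,10),(466,155,180,90,14)]'
```

```text
t 0.10 pos [ 144.7 -607.7  230.8] rot [-179.9    0.    13.4] F [-0.4  0.1 -0.8] w 0.0856
[35.7, -18.0, 1.1, 0, 0, np.float64(-0.78), 255]
[37.0, -15.0, 1.1, 0, 0, np.float64(-0.78), 255]
[38.1, -12.0, 1.1, 0, 0, np.float64(-0.78), 255]
[39.0, -8.8, 1.1, 0, 0, np.float64(-0.78), 255]
[39.6, -5.6, 1.1, 0, 0, np.float64(-0.78), 255]
[39.9, -2.4, 1.1, 0, 0, np.float64(-0.78), 255]
[39.9, 0.8, 1.1, 0, 0, np.float64(-0.78), 255]
[39.7, 4.1, 1.1, 0, 0, np.float64(-0.78), 255]
[39.3, 7.3, 1.1, 0, 0, np.float64(-0.78), 255]
[38.6, 10.5, 1.1, 0, 0, np.float64(-0.78), 255]
[31.8, -17.0, 2.9, 0, 0, np.float64(-0.36), 255]
[32.4, -15.8, 2.9, 0, 0, np.float64(-0.36), 255]
[33.0, -14.6, 2.9, 0, 0, np.float64(-0.36), 255]
[33.5, -13.4, 2.9, 0, 0, np.float64(-0.36), 255]
[34.0, -12.1, 2.9, 0, 0, np.float64(-0.36), 255]
[34.4, -10.8, 2.9, 0, 0, np.float64(-0.36), 255]
[34.8, -9.5, 2.9, 0, 0, np.float64(-0.36), 255]
[35.1, -8.2, 2.9, 0, 0, np.float64(-0.36), 255]
[35.4, -6.9, 2.9, 0, 0, np.float64(-0.36), 255]
[35.7, -5.6, 2.9, 0, 0, np.float64(-0.36), 255]
[35.8, -4.2, 2.9, 0, 0, np.float64(-0.36), 255]
[36.0, -2.9, 2.9, 0, 0, np.float64(-0.36), 255]
[36.1, -1.6, 2.9, 0, 0, np.float64(-0.36), 255]
[36.1, -0.2, 2.9, 0, 0, np.float64(-0.36), 255]
```

Emit:
carry_out([
  [36, -18, 1, 0, 0, -0.8, 255],
  [37, -15, 1, 0, 0, -0.8, 255],
  [38, -12, 1, 0, 0, -0.8, 255],
  [39, -9, 1, 0, 0, -0.8, 255],
  [40, -6, 1, 0, 0, -0.8, 255],
])

```text
clock: 0.52
position: [0.2981, -0.4762, 0.2261]
tool_rot: [-3.141, 0.0, 0.656]
force: [0.6, -0.1, -0.3]
grip_width: 0.0258
```

Emit:
carry_out([
  [40, -2, 1, 0, 0, -0.8, 255],
  [40, 1, 1, 0, 0, -0.8, 255],
  [40, 4, 1, 0, 0, -0.8, 255],
  [39, 7, 1, 0, 0, -0.8, 255],
  [39, 10, 1, 0, 0, -0.8, 255],
])

```text
clock: 0.93
position: [0.4487, -0.3443, 0.2212]
tool_rot: [-3.141, 0.0, 1.075]
force: [1.4, -1.2, -0.2]
grip_width: 0.0002
```

Emit:
carry_out([
  [32, -17, 2, 0, 0, -0.3, 255],
  [32, -16, 2, 0, 0, -0.3, 255],
  [33, -15, 2, 0, 0, -0.3, 255],
  [33, -13, 2, 0, 0, -0.3, 255],
  [34, -12, 2, 0, 0, -0.3, 255],
])

```text
clock: 1.35
position: [0.4504, -0.1645, 0.2111]
tool_rot: [-3.141, 0.0, 1.23]
force: [1.6, -0.6, 0.1]
grip_width: -0.0003
```

```bash
sed -i 's/round(-dy\/6,2)/round(float(-dy\/6),2)/' plan.py; python3 plan.py '[(466,155,120,90,10)]'
```

```text
t 1.35 pos [ 450.4 -164.5  211.1] rot [-180.     0.    70.5] F [ 1.6 -0.6  0.1] w -0.0003
[30.6, -9.2, 9.1, 0, 0, -0.33, 255]
[30.9, -8.2, 9.1, 0, 0, -0.33, 255]
[31.2, -7.1, 9.1, 0, 0, -0.33, 255]
[31.4, -6.0, 9.1, 0, 0, -0.33, 255]
[31.6, -5.0, 9.1, 0, 0, -0.33, 255]
[31.8, -3.9, 9.1, 0, 0, -0.33, 255]
[31.9, -2.8, 9.1, 0, 0, -0.33, 255]
[31.9, -1.7, 9.1, 0, 0, -0.33, 255]
[32.0, -0.6, 9.1, 0, 0, -0.33, 255]
[32.0, 0.5, 9.1, 0, 0, -0.33, 255]
```

Emit:
carry_out([
  [31, -9, 6, 0, 0, -0.33, 255],
  [31, -8, 6, 0, 0, -0.33, 255],
  [31, -7, 6, 0, 0, -0.33, 255],
  [31, -6, 6, 0, 0, -0.33, 255],
  [32, -5, 6, 0, 0, -0.33, 255],
])

```text
clock: 1.77
position: [0.4589, -0.005, 0.181]
tool_rot: [-3.141, 0.0, 1.403]
force: [1.1, -0.1, -0.0]
grip_width: -0.0
```

Emit:
carry_out([
  [32, -4, 6, 0, 0, -0.33, 255],
  [32, -3, 6, 0, 0, -0.33, 255],
  [32, -2, 6, 0, 0, -0.33, 255],
  [32, -1, 6, 0, 0, -0.33, 255],
  [32, 0, 6, 0, 0, -0.33, 255],
])

```text
clock: 2.18
position: [0.4651, 0.1556, 0.1509]
tool_rot: [-3.141, 0.0, 1.576]
force: [0.8, -0.5, -0.3]
grip_width: -0.0002
```

```bash
python3 plan.py '[(466,145,28,90,6)]'
```

```text
t 2.18 pos [465.1 155.6 150.9] rot [-180.     0.    90.3] F [ 0.8 -0.5 -0.3] w -0.0002
[-1.8, 0.1, 20.5, 0, 0, 0.01, 255]
[-1.8, 0.1, 20.5, 0, 0, 0.01, 255]
[-1.8, 0.2, 20.5, 0, 0, 0.01, 255]
[-1.8, 0.2, 20.5, 0, 0, 0.01, 255]
[-1.8, 0.2, 20.5, 0, 0, 0.01, 255]
[-1.8, 0.2, 20.5, 0, 0, 0.01, 255]
```

Emit:
carry_out([
  [0, 0, 30, 0, 0, 0, 255],
  [0, 0, 30, 0, 0, 0, 255],
  [0, 0, 30, 0, 0, 0, 255],
  [-3, 0.5, 22, 0, 0, 0, 255],
  [-3, 0.5, 10, 0, 0, 0, 255],
])

```text
clock: 2.6
position: [0.465, 0.1478, 0.0267]
tool_rot: [-3.138, 0.001, 1.575]
force: [-0.3, 0.5, 0.4]
grip_width: -0.0002
```

Emit:
carry_out([
  [-6, 0, 0, 0, 0, 0, 255],
  [-6, 0, 0, 0, 0, 0, 255],
  [-6, 0, 0, 0, 0, 0, 255],
  [-4, 0, 0, 0, 0, 0, 255],
  [-4, 0, 0, 0, 0, 0, 255],
])

```text
clock: 3.02
position: [0.4671, 0.1214, 0.0303]
tool_rot: [3.14, -0.0, 1.573]
force: [0.1, 0.8, 0.3]
grip_width: 0.0001
```

```bash
python3 plan.py '[]'; python3 - <<'E'
from h import *
f=grab("side"); save(f,"s1.png",(230,140,440,300),3.8)
E
```

```text
t 3.02 pos [467.1 121.4  30.3] rot [179.9  -0.   90.1] F [0.1 0.8 0.3] w 0.0001
```

View pics/s1.png

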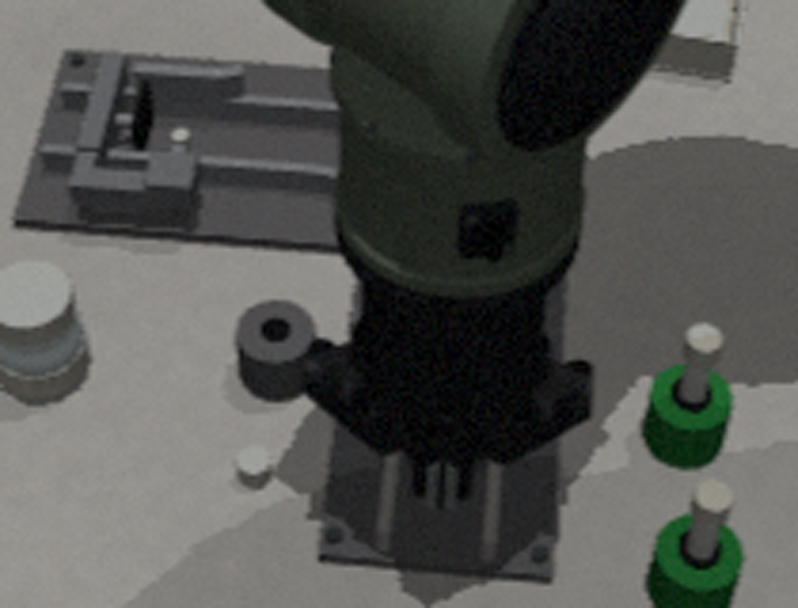

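The side crop shows the closed fingers behind the carrier in the entry lane (440,480), and the wide knuckles clear of the neighbours. Now I start pushing.

Emit:
carry_out([
  [-4, 0, 1, 0, 0, 0, 255],
  [-4, 0, 1, 0, 0, 0, 255],
  [-3, 0, 0, 0, 0, 0, 255],
  [-3, 0, 0, 0, 0, 0, 255],
  [-3, 0, 0, 0, 0, 0, 255],
])

```text
clock: 3.48
position: [0.4665, 0.105, 0.0273]
tool_rot: [-3.142, -0.0, 1.574]
force: [0.1, 0.4, -0.5]
grip_width: 0.0002
```

Emit:
carry_out([
  [-5, 0, 0, 0, 0, 0, 255],
  [-5, 0, 0, 0, 0, 0, 255],
  [-5, 0, 0, 0, 0, 0, 255],
  [-5, 0, 0, 0, 0, 0, 255],
  [-5, 0, 0, 0, 0, 0, 255],
])

```text
clock: 3.9
position: [0.4666, 0.0795, 0.0273]
tool_rot: [-3.142, 0.0, 1.574]
force: [-0.1, 0.6, -0.2]
grip_width: -0.0
```

Emit:
carry_out([
  [-5, 0, 0, 0, 0, 0, 255],
  [-5, 0, 0, 0, 0, 0, 255],
  [-4, 0, 0, 0, 0, 0, 255],
  [-4, 0, 0, 0, 0, 0, 255],
  [-2, 0, 0, 0, 0, 0, 255],
])

```text
clock: 4.32
position: [0.4667, 0.0595, 0.0273]
tool_rot: [-3.142, 0.0, 1.574]
force: [-0.3, -0.1, -1.2]
grip_width: -0.0005
```

```bash
python3 plan.py '[]'; python3 - <<'E'
from h import *
f=grab("top"); save(f,"t2.png",(228,122,398,276),4)
E
```

```text
t 4.32 pos [466.7  59.5  27.3] rot [-180.     0.    90.2] F [-0.3 -0.1 -1.2] w -0.0005
```

View pics/t2.png

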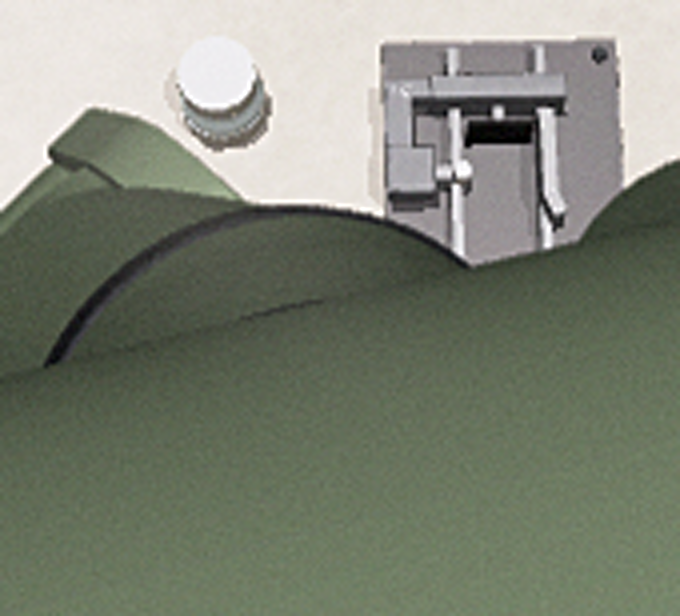

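The arm hides the carrier from the top camera; only the stop is visible, with the roller at (460,172). I push on to the corner start and try the side camera.

Emit:
carry_out([
  [-5, 0, 0, 0, 0, 0, 255],
  [-5, 0, 0, 0, 0, 0, 255],
  [-5, 0, 0, 0, 0, 0, 255],
  [-5, 0, 0, 0, 0, 0, 255],
  [-5, 0, 0, 0, 0, 0, 255],
])

```text
clock: 4.78
position: [0.4668, 0.0345, 0.0273]
tool_rot: [3.142, 0.0, 1.574]
force: [0.4, 0.7, 0.6]
grip_width: -0.0002
```

Emit:
carry_out([
  [-5, 0, 0, 0, 0, 0, 255],
  [-5, 0, 0, 0, 0, 0, 255],
  [-5, 0, 0, 0, 0, 0, 255],
  [-4, 0, 0, 0, 0, 0, 255],
  [-4, 0, 0, 0, 0, 0, 255],
])

```text
clock: 5.2
position: [0.4668, 0.0116, 0.0273]
tool_rot: [3.142, -0.0, 1.574]
force: [-0.4, -0.1, 0.0]
grip_width: 0.0001
```

```bash
cat > arc.py <<'E'
import sys
from plan import *
# arc.py th0 th1 n L : tool waypoints round the corner
C=np.array([556,-19.]);
def tool(th,L):
    a=np.radians(th);return C+90*np.array([-np.cos(a),-np.sin(a)])-L*np.array([np.sin(a),-np.cos(a)])
t0,t1,n,L=map(float,sys.argv[1:5])
plan([(*tool(t,L),27.5,90+t,1) for t in np.linspace(t0,t1,int(n)+1)[1:]])
E
python3 arc.py 0 48 10 31; python3 - <<'E'
from h import *
f=grab("side"); save(f,"s3.png",(230,130,440,290),3)
E
```

```text
t 5.20 pos [466.8  11.6  27.3] rot [180.   -0.   90.2] F [-0.4 -0.1  0. ] w 0.0001
[-7.3, -3.1, -0.2, 0, 0, -0.77, 255]
[-7.6, -2.3, -0.0, 0, 0, -0.8, 255]
[-7.6, -2.3, -0.0, 0, 0, -0.8, 255]
[-7.6, -2.3, -0.0, 0, 0, -0.8, 255]
[-7.6, -2.3, -0.0, 0, 0, -0.8, 255]
[-7.6, -2.3, -0.0, 0, 0, -0.8, 255]
[-7.6, -2.3, -0.0, 0, 0, -0.8, 255]
[-7.6, -2.3, -0.0, 0, 0, -0.8, 255]
[-7.6, -2.3, -0.0, 0, 0, -0.8, 255]
[-7.6, -2.3, -0.0, 0, 0, -0.8, 255]
```

View pics/s3.png

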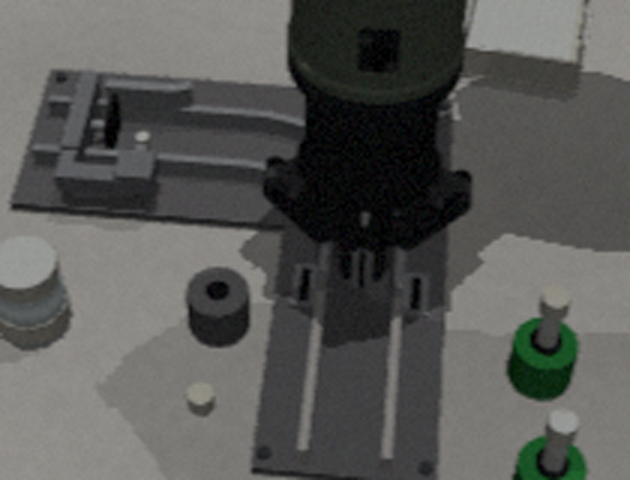

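The side crop shows the entry lane empty behind the fingers (360,265), so the carrier is ahead of them. I follow the arc in small steps.

Emit:
carry_out([
  [-3.8, -1.5, 0, 0, 0, -0.4, 255],
  [-3.8, -1.2, 0, 0, 0, -0.4, 255],
  [-3.8, -1.2, 0, 0, 0, -0.4, 255],
  [-3.8, -1.2, 0, 0, 0, -0.4, 255],
  [-3.8, -1.2, 0, 0, 0, -0.4, 255],
])

```text
clock: 5.67
position: [0.4622, -0.0074, 0.0273]
tool_rot: [3.142, -0.0, 1.786]
force: [-0.8, 0.4, 0.6]
grip_width: 0.0003
```

Emit:
carry_out([
  [-3.8, -1.2, 0, 0, 0, -0.4, 255],
  [-3.8, -1.2, 0, 0, 0, -0.4, 255],
  [-3.8, -1.2, 0, 0, 0, -0.4, 255],
  [-3.8, -1.2, 0, 0, 0, -0.4, 255],
  [-3.8, -1.2, 0, 0, 0, -0.4, 255],
])

```text
clock: 6.08
position: [0.462, -0.0273, 0.0273]
tool_rot: [-3.142, -0.0, 1.995]
force: [0.1, 1.0, 0.3]
grip_width: 0.0001
```

Emit:
carry_out([
  [-3.8, -1.2, 0, 0, 0, -0.4, 255],
  [-3.8, -1.2, 0, 0, 0, -0.4, 255],
  [-3.8, -1.2, 0, 0, 0, -0.4, 255],
  [-3.8, -1.2, 0, 0, 0, -0.4, 255],
  [-3.8, -1.2, 0, 0, 0, -0.4, 255],
])

```text
clock: 6.5
position: [0.466, -0.0469, 0.0273]
tool_rot: [-3.142, -0.0, 2.205]
force: [-0.9, 0.3, 0.1]
grip_width: -0.0002
```

```bash
python3 arc.py 36 90 22 31; python3 - <<'E'
from h import *
f=grab("side"); save(f,"s4.png",(230,120,440,240),3.5)
E
```

```text
t 6.50 pos [466.  -46.9  27.3] rot [-180.    -0.   126.3] F [-0.9  0.3  0.1] w -0.0002
[-3.3, -2.0, -0.2, 0, 0, -0.36, 255]
[-3.9, -1.2, -0.0, 0, 0, -0.41, 255]
[-3.9, -1.2, -0.0, 0, 0, -0.41, 255]
[-3.9, -1.2, -0.0, 0, 0, -0.41, 255]
[-3.9, -1.2, -0.0, 0, 0, -0.41, 255]
[-3.9, -1.2, -0.0, 0, 0, -0.41, 255]
[-3.9, -1.2, -0.0, 0, 0, -0.41, 255]
[-3.9, -1.2, -0.0, 0, 0, -0.41, 255]
[-3.9, -1.2, -0.0, 0, 0, -0.41, 255]
[-3.9, -1.2, -0.0, 0, 0, -0.41, 255]
[-3.9, -1.2, -0.0, 0, 0, -0.41, 255]
[-3.9, -1.2, -0.0, 0, 0, -0.41, 255]
[-3.9, -1.2, -0.0, 0, 0, -0.41, 255]
[-3.9, -1.2, -0.0, 0, 0, -0.41, 255]
[-3.9, -1.2, -0.0, 0, 0, -0.41, 255]
[-3.9, -1.2, -0.0, 0, 0, -0.41, 255]
[-3.9, -1.2, -0.0, 0, 0, -0.41, 255]
[-3.9, -1.2, -0.0, 0, 0, -0.41, 255]
[-3.9, -1.2, -0.0, 0, 0, -0.41, 255]
[-3.9, -1.2, -0.0, 0, 0, -0.41, 255]
[-3.9, -1.2, -0.0, 0, 0, -0.41, 255]
[-3.9, -1.2, -0.0, 0, 0, -0.41, 255]
```

View pics/s4.png

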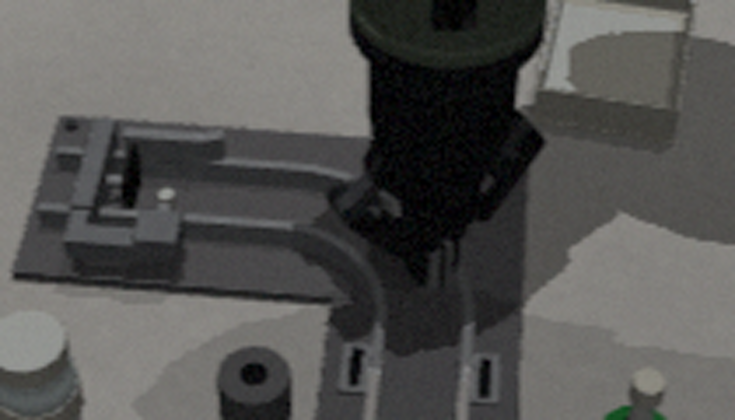

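The side crop shows the fingers in the corner near (440,255) and a bit of the carrier's cap peeping out at (385,203). Forces are low, so I continue.

Emit:
carry_out([
  [-3.8, -1.8, 0, 0, 0, -0.4, 255],
  [-3.9, -1.2, 0, 0, 0, -0.4, 255],
  [-3.9, -1.2, 0, 0, 0, -0.4, 255],
  [-3.9, -1.2, 0, 0, 0, -0.4, 255],
  [-3.9, -1.2, 0, 0, 0, -0.4, 255],
])

```text
clock: 6.97
position: [0.4737, -0.0656, 0.0273]
tool_rot: [-3.142, -0.0, 2.413]
force: [-0.6, 0.7, 0.6]
grip_width: 0.0001
```

Emit:
carry_out([
  [-3.9, -1.2, 0, 0, 0, -0.4, 255],
  [-3.9, -1.2, 0, 0, 0, -0.4, 255],
  [-3.9, -1.2, 0, 0, 0, -0.4, 255],
  [-3.9, -1.2, 0, 0, 0, -0.4, 255],
  [-3.9, -1.2, 0, 0, 0, -0.4, 255],
])

```text
clock: 7.38
position: [0.4855, -0.0821, 0.0272]
tool_rot: [-3.141, -0.0, 2.622]
force: [-1.7, 0.2, 0.8]
grip_width: 0.0001
```

Emit:
carry_out([
  [-3.9, -1.2, 0, 0, 0, -0.4, 255],
  [-3.9, -1.2, 0, 0, 0, -0.4, 255],
  [-3.9, -1.2, 0, 0, 0, -0.4, 255],
  [-3.9, -1.2, 0, 0, 0, -0.4, 255],
  [-3.9, -1.2, 0, 0, 0, -0.4, 255],
])

```text
clock: 7.8
position: [0.5007, -0.0957, 0.0272]
tool_rot: [-3.142, -0.0, 2.832]
force: [-0.8, 0.5, 0.1]
grip_width: 0.0001
```

```bash
python3 arc.py 72 90 7 31; python3 - <<'E'
from h import *
f=grab("side"); save(f,"s5.png",(230,120,440,240),3.5)
E
```

```text
t 7.80 pos [500.7 -95.7  27.2] rot [-180.    -0.   162.3] F [-0.8  0.5  0.1] w 0.0001
[-1.9, -1.2, -0.3, 0, 0, -0.39, 255]
[-4.1, -1.3, -0.0, 0, 0, -0.43, 255]
[-4.1, -1.3, -0.0, 0, 0, -0.43, 255]
[-4.1, -1.3, -0.0, 0, 0, -0.43, 255]
[-4.1, -1.3, -0.0, 0, 0, -0.43, 255]
[-4.1, -1.3, -0.0, 0, 0, -0.43, 255]
[-4.1, -1.3, -0.0, 0, 0, -0.43, 255]
```

View pics/s5.png

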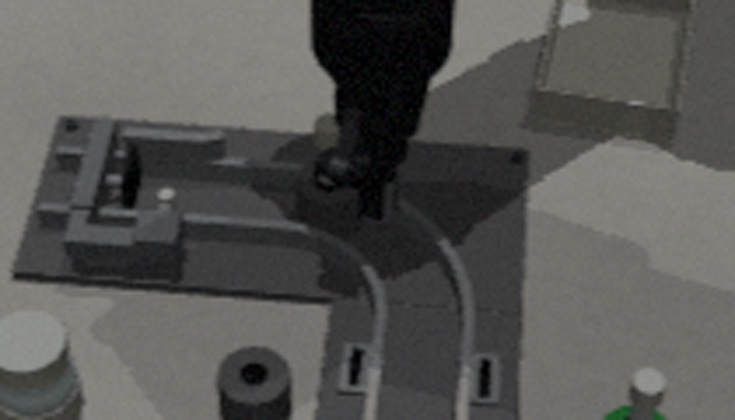

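The carrier is upright ahead of the fingers: cap at (325,130), body near (325,200), nearly round the corner.

Emit:
carry_out([
  [-3, -1.2, 0, 0, 0, -0.4, 255],
  [-4, -1.3, 0, 0, 0, -0.4, 255],
  [-4, -1.3, 0, 0, 0, -0.4, 255],
  [-4, -1.3, 0, 0, 0, -0.4, 255],
  [-4, -1.3, 0, 0, 0, -0.4, 255],
])

```text
clock: 8.27
position: [0.5177, -0.1061, 0.0272]
tool_rot: [-3.142, -0.0, 3.04]
force: [-0.0, -0.5, 1.3]
grip_width: 0.0003
```

Emit:
carry_out([
  [-4, -1, 0, 0, 0, -0.4, 255],
  [-4, -1, 0, 0, 0, -0.4, 255],
  [-4, 0, 0, 0, 0, -0.2, 255],
  [-4, 0, 0, 0, 0, 0, 255],
  [-4, 0, 0, 0, 0, 0, 255],
])

```text
clock: 8.68
position: [0.5378, -0.1087, 0.0272]
tool_rot: [3.141, -0.0, -3.14]
force: [-1.0, 0.5, -0.8]
grip_width: 0.0002
```

```bash
python3 plan.py '[(590,-109,27.5,180,15)]'; python3 - <<'E'
from h import *
f=grab("side"); save(f,"s6.png",(230,120,440,240),3.5)
f=grab("top"); cv2.imwrite("pics/t6.png",np.hstack([cv2.imread("pics/s6.png")[:,:500:],cv2.resize(f["color"][130:250,320:395,::-1],None,fx=3.5,fy=3.5)]))
E
```

```text
t 8.68 pos [ 537.8 -108.7   27.2] rot [ 180.    -0.  -179.9] F [-1.   0.5 -0.8] w 0.0002
[-3.5, -0.0, -0.0, 0, 0, 0.0, 255]
[-3.5, -0.0, -0.0, 0, 0, 0.0, 255]
[-3.5, -0.0, -0.0, 0, 0, 0.0, 255]
[-3.5, -0.0, -0.0, 0, 0, 0.0, 255]
[-3.5, -0.0, -0.0, 0, 0, 0.0, 255]
[-3.5, -0.0, -0.0, 0, 0, 0.0, 255]
[-3.5, -0.0, -0.0, 0, 0, 0.0, 255]
[-3.5, -0.0, -0.0, 0, 0, 0.0, 255]
[-3.5, -0.0, -0.0, 0, 0, 0.0, 255]
[-3.5, -0.0, -0.0, 0, 0, 0.0, 255]
[-3.5, -0.0, -0.0, 0, 0, 0.0, 255]
[-3.5, -0.0, -0.0, 0, 0, 0.0, 255]
[-3.5, -0.0, -0.0, 0, 0, 0.0, 255]
[-3.5, -0.0, -0.0, 0, 0, 0.0, 255]
[-3.5, -0.0, -0.0, 0, 0, 0.0, 255]
```

View pics/t6.png

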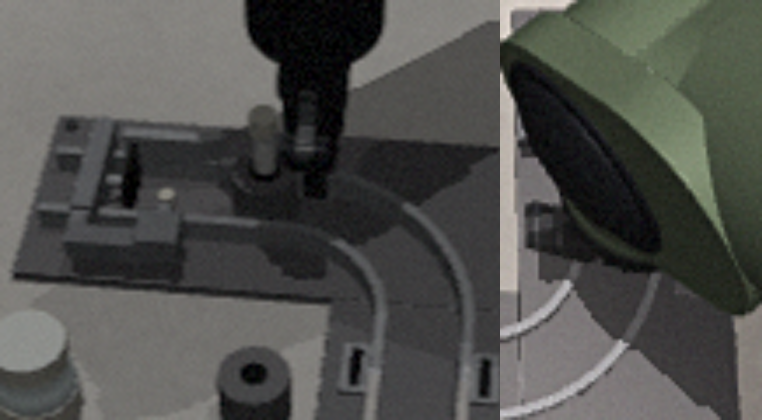

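The carrier stands upright in the exit lane, cap top at left-panel (263,108). I'm measuring its lead over the TCP and then pushing slowly.

Emit:
carry_out([
  [-4, 0, 0, 0, 0, 0, 255],
  [-4, 0, 0, 0, 0, 0, 255],
  [-4, 0, 0, 0, 0, 0, 255],
  [-4, 0, 0, 0, 0, 0, 255],
  [-3, 0, 0, 0, 0, 0, 255],
])

```text
clock: 9.2
position: [0.5572, -0.1087, 0.0273]
tool_rot: [3.142, 0.0, -3.138]
force: [-0.5, -0.5, 0.1]
grip_width: 0.0003
```

```bash
cat > cap.py <<'E'
from h import *
f=grab("side"); o=bot.observe()
x=o["position"][0]+.031
g=f["color"].astype(int); m=(np.array(proj(f,[x,-.109,.085]))).astype(int)
u,v=m; sub=g[v-14:v+10,u-16:u+16].mean(2)
save(f,"cap.png",(230,120,440,240),3.5)
w=(sub>np.percentile(sub,50)+0)
# cap pixels: compare height cloud near 0.088
P=cloud(f)[v-16:v+14,u-18:u+18]; k=(P[...,2]>.080)&(P[...,2]<.094)&(abs(P[...,1]+.109)<.02)&(P[...,0]>o["position"][0]+.017)&(P[...,0]<o["position"][0]+.06)
q=P[k]; print("exp px",m,"n",k.sum(),"cap mid",((q.max(0)+q.min(0))/2).round(4),"med",np.median(q,0).round(4),"TCP",o["position"].round(4),"F",o["force"].round(1),o["clock"])
E
python3 cap.py; python3 -c "
from h import *
import pickle
f=pickle.load(open('f0.pkl','rb'))['side'];print(ray(f,305.1,150.9,.088))
# stop as seen by the side camera: roller top, pad face
print('roller',ray(f,230+167/3.5,120+196/3.5,.041))"
```

```text
exp px [294 152] n 57 cap mid [ 0.5869 -0.1074  0.0854] med [ 0.587  -0.1042  0.0875] TCP [ 0.5576 -0.1087  0.0273] F [-0.4  0.6  0.3] 9.25
[ 0.56822588 -0.11209915  0.088     ]
roller [ 0.62223659 -0.08192086  0.041     ]
```

Emit:
carry_out([
  [-4, 0, 0, 0, 0, 0, 255],
  [-4, 0, 0, 0, 0, 0, 255],
  [-4, 0, 0, 0, 0, 0, 255],
  [-3, 0, 0, 0, 0, 0, 255],
  [-3, 0, 0, 0, 0, 0, 255],
])

```text
clock: 9.67
position: [0.575, -0.1086, 0.0273]
tool_rot: [3.141, -0.0, -3.138]
force: [-0.9, -0.4, 0.8]
grip_width: 0.0003
```

Emit:
carry_out([
  [-1.5, 0, 0, 0, 0, 0, 255],
  [-1.5, 0, 0, 0, 0, 0, 255],
  [-1, 0, 0, 0, 0, 0, 255],
  [-1, 0, 0, 0, 0, 0, 255],
  [-1, 0, 0, 0, 0, 0, 255],
])

```text
clock: 10.08
position: [0.5807, -0.1087, 0.0273]
tool_rot: [-3.142, -0.0, -3.138]
force: [-1.0, 0.3, -0.0]
grip_width: -0.0001
```

Emit:
carry_out([
  [-1, 0, 0, 0, 0, 0, 255],
  [-1, 0, 0, 0, 0, 0, 255],
  [-1, 0, 0, 0, 0, 0, 255],
  [-1, 0, 0, 0, 0, 0, 255],
  [-1, 0, 0, 0, 0, 0, 255],
])

```text
clock: 10.5
position: [0.5854, -0.1088, 0.0273]
tool_rot: [-3.141, -0.001, -3.138]
force: [-5.1, 0.1, 1.8]
grip_width: 0.0001
```

```bash
python3 cap.py
```

```text
exp px [281 151] n 56 cap mid [ 0.6154 -0.1084  0.0858] med [ 0.6151 -0.1053  0.0869] TCP [ 0.5855 -0.1087  0.0272] F [-3.9  0.2  0.9] 10.55
```

Emit:
carry_out([
  [-1, 0, 0, 0, 0, 0, 255],
  [-1, 0, 0, 0, 0, 0, 255],
  [-1, 0, 0, 0, 0, 0, 255],
])

```text
clock: 10.8
position: [0.5885, -0.1087, 0.0272]
tool_rot: [-3.142, -0.0, -3.138]
force: [-4.6, -0.2, 1.6]
grip_width: -0.0004
```

Emit:
carry_out([
  [-1, 0, 0, 0, 0, 0, 255],
  [-1, 0, 0, 0, 0, 0, 255],
  [-1, 0, 0, 0, 0, 0, 255],
])

```text
clock: 11.05
position: [0.5918, -0.1087, 0.0273]
tool_rot: [3.142, 0.0, -3.138]
force: [-3.2, 0.6, 1.0]
grip_width: 0.0001
```

```bash
python3 cap.py
```

```text
exp px [278 151] n 57 cap mid [ 0.6216 -0.1089  0.0857] med [ 0.6215 -0.1059  0.0874] TCP [ 0.592  -0.1086  0.0273] F [-3.5 -0.5  0.7] 11.1
```

Emit:
carry_out([
  [-1, 0, 0, 0, 0, 0, 255],
  [-1, 0, 0, 0, 0, 0, 255],
  [-1, 0, 0, 0, 0, 0, 255],
])

```text
clock: 11.35
position: [0.5948, -0.1086, 0.0273]
tool_rot: [3.142, 0.0, -3.138]
force: [-3.1, 0.1, -0.2]
grip_width: 0.0
```

Emit:
carry_out([
  [-1, 0, 0, 0, 0, 0, 255],
  [-1, 0, 0, 0, 0, 0, 255],
  [0, 0, 0, 0, 0, 0, 255],
])

```text
clock: 11.6
position: [0.597, -0.1086, 0.0274]
tool_rot: [3.141, 0.0, -3.138]
force: [-0.9, -0.1, -0.8]
grip_width: 0.0003
```

```bash
python3 cap.py
```

```text
exp px [275 150] n 59 cap mid [ 0.6267 -0.1072  0.0854] med [ 0.627  -0.1057  0.0872] TCP [ 0.597  -0.1086  0.0274] F [-0.7 -0.5  0. ] 11.65
```

Emit:
carry_out([
  [-1, 0, 0, 0, 0, 0, 255],
  [-1, 0, 0, 0, 0, 0, 255],
  [0, 0, 0, 0, 0, 0, 255],
])

```text
clock: 11.9
position: [0.5988, -0.1086, 0.0273]
tool_rot: [3.142, 0.0, -3.138]
force: [-0.8, -0.0, -0.2]
grip_width: 0.0
```

Emit:
carry_out([
  [-1, 0, 0, 0, 0, 0, 255],
  [-0.5, 0, 0, 0, 0, 0, 255],
  [0, 0, 0, 0, 0, 0, 255],
])

```text
clock: 12.15
position: [0.6003, -0.1086, 0.0273]
tool_rot: [3.142, 0.0, -3.138]
force: [-1.7, 0.7, 0.5]
grip_width: -0.0001
```

```bash
python3 cap.py
```

```text
exp px [273 150] n 58 cap mid [ 0.6296 -0.1073  0.0855] med [ 0.6297 -0.1055  0.0872] TCP [ 0.6003 -0.1086  0.0273] F [-1.9  0.3 -0.4] 12.2
```

Emit:
carry_out([
  [-0.6, 0, 0, 0, 0, 0, 255],
  [0, 0, 0, 0, 0, 0, 255],
  [0, 0, 0, 0, 0, 0, 255],
])

```text
clock: 12.45
position: [0.6008, -0.1086, 0.0273]
tool_rot: [3.142, 0.0, -3.138]
force: [-0.9, 1.2, 0.7]
grip_width: 0.0001
```

```bash
python3 cap.py
```

```text
exp px [273 150] n 62 cap mid [ 0.6308 -0.1074  0.0855] med [ 0.63   -0.1057  0.0868] TCP [ 0.6008 -0.1086  0.0273] F [-1.5  0.5  0.1] 12.5
```

Emit:
carry_out([
  [1, 0, 0, 0, 0, 0, 255],
  [1, 0, 0, 0, 0, 0, 255],
  [2, 0, 0, 0, 0, 0, 255],
  [5, 0, 0, 0, 0, 0, 255],
  [5, 0, 0, 0, 0, 0, 255],
])

```text
clock: 12.92
position: [0.5863, -0.1087, 0.0273]
tool_rot: [3.142, 0.0, -3.138]
force: [-0.2, -0.6, 0.9]
grip_width: -0.0004
```

```bash
sed -i 's/+.031/+.0305+.014/' cap.py; python3 cap.py; python3 - <<'E'
import cv2
im=cv2.imread("pics/cap.png")[:330,:420]; cv2.imwrite("pics/s7.png",cv2.convertScaleAbs(cv2.resize(im,None,fx=1.6,fy=1.6),alpha=2.2))
E
```

```text
exp px [274 150] n 59 cap mid [ 0.6308 -0.1067  0.0851] med [ 0.6296 -0.1056  0.0872] TCP [ 0.5853 -0.1088  0.0272] F [ 0.5 -0.8  0.4] 12.9667
```

View pics/s7.png

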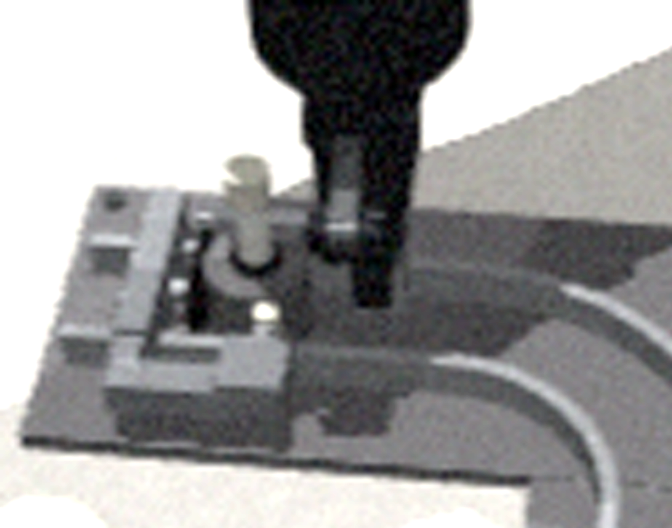

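The carrier stayed put after release: upright, cap at (248,165), against the pad, with the roller (265,312) behind its centre. Now I retreat and check from above.

Emit:
carry_out([
  [8, 0, 0, 0, 0, 0, 255],
  [10, 0, 0, 0, 0, 0, 255],
  [10, 0, -5, 0, 0, 0, 255],
  [0, 0, -25, 0, 0, 0, 255],
  [0, 0, -35, 0, 0, 0, 255],
])

```text
clock: 13.38
position: [0.5564, -0.1087, 0.0911]
tool_rot: [3.141, -0.004, -3.138]
force: [1.3, -0.9, 0.5]
grip_width: -0.0001
```

Emit:
carry_out([
  [0, 0, -35, 0, 0, 0, 255],
  [0, 0, -35, 0, 0, 0, 255],
  [0, 35, -10, 0, 0, 0, 255],
  [0, 35, 0, 0, 0, 0, 255],
  [0, 35, 0, 0, 0, 0, 255],
])

```text
clock: 13.8
position: [0.5581, -0.0033, 0.1732]
tool_rot: [-3.141, 0.002, -3.14]
force: [0.6, 0.4, -0.7]
grip_width: -0.0002
```

```bash
python3 plan.py '[(470,-350,200,180,5)]'
```

```text
t 13.80 pos [558.1  -3.3 173.2] rot [-1.800e+02  1.000e-01 -1.799e+02] F [ 0.6  0.4 -0.7] w -0.0002
[17.7, -69.3, -5.4, 0, 0, 0.0, 255]
[17.7, -69.3, -5.4, 0, 0, 0.0, 255]
[17.7, -69.3, -5.4, 0, 0, 0.0, 255]
[17.7, -69.3, -5.4, 0, 0, 0.0, 255]
[17.6, -69.3, -5.4, 0, 0, 0.0, 255]
```

Emit:
carry_out([
  [15, 38, 0, 0, 0, 0, 255],
  [15, 38, 0, 0, 0, 0, 255],
  [15, 38, 0, 0, 0, 0, 255],
  [15, 38, 0, 0, 0, 0, 255],
  [15, 38, 0, 0, 0, 0, 255],
])

```text
clock: 14.22
position: [0.4813, 0.1871, 0.1723]
tool_rot: [-3.141, 0.0, -3.139]
force: [1.6, 0.1, 0.8]
grip_width: -0.0004
```

Emit:
carry_out([
  [0, 30, 0, 0, 0, 0, 255],
  [0, 20, 0, 0, 0, 0, 255],
  [0, 0, 0, 0, 0, 0, 255],
  [0, 0, 0, 0, 0, 0, 255],
  [0, 0, 0, 0, 0, 0, 255],
])

```text
clock: 14.63
position: [0.4824, 0.2351, 0.1721]
tool_rot: [-3.141, -0.0, -3.139]
force: [0.1, -0.5, 0.8]
grip_width: 0.0001
```

```bash
python3 - <<'E'
from h import *
t=grab("top"); s=grab("side")
a=cv2.resize(t["color"][122:222,305:395,::-1],None,fx=4.4,fy=4.4,interpolation=2)
b=cv2.convertScaleAbs(cv2.resize(s["color"][125:225,225:315,::-1],None,fx=4.4,fy=4.4,interpolation=2),alpha=1.8)
cv2.imwrite("pics/end.png",np.hstack([a,b]))
for n,f in(("top",t),("side",s)):
    P=cloud(f);k=(P[...,2]>.080)&(P[...,2]<.094)&(abs(P[...,1]+.109)<.025)&(abs(P[...,0]-.63)<.03);q=P[k]
    if len(q): print(n,len(q),np.median(q,0).round(4),((q.max(0)+q.min(0))/2).round(4))
o=bot.observe();print(o["clock"],o["position"],o["force"].round(1))
E
```

```text
top 56 [ 0.6286 -0.1099  0.0879] [ 0.6298 -0.1106  0.0862]
side 58 [ 0.6303 -0.1052  0.087 ] [ 0.6308 -0.1081  0.0855]
14.7333 [0.48273201 0.23469843 0.17219554] [ 0.5  0.7 -0.2]
```

View pics/end.png

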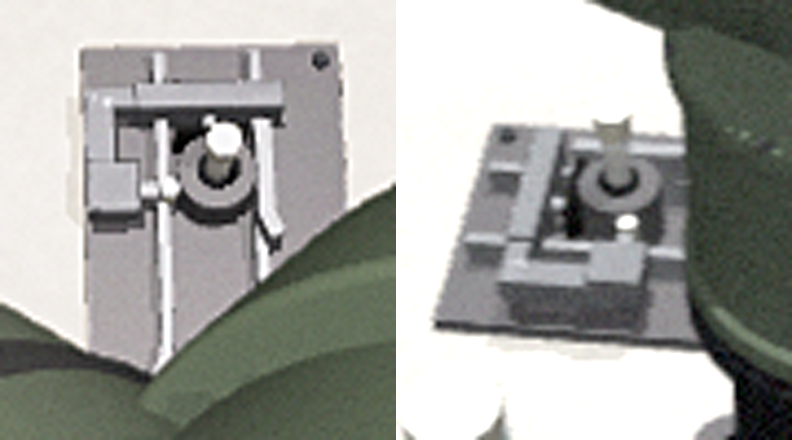

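```bash
python3 - <<'E'
from h import *
import pickle
t=grab("top"); P=cloud(t)
k=(P[...,2]>.036)&(P[...,2]<.047)&(np.hypot(P[...,0]-.63,P[...,1]+.109)<.0225)
q=P[k]; c,r=cv2.minEnclosingCircle(q[:,:2].astype(np.float32)); print("puck",c,r,k.sum())
g=t["color"].min(2)
w=(g>195).astype(np.uint8);w[:155]=0;w[172:]=0;w[:,:336]=0;w[:,349:]=0
v,u=np.nonzero(w);print("roller px",u.min(),u.max(),v.min(),v.max(),ray(t,u.mean(),v.mean(),.041)); print(g[158:172,338:350])
# pad top before vs now
f0=pickle.load(open("f0.pkl","rb"))["top"]
for n,f in(("before",f0),("now",t)): print(n,[f["color"][146:163,c].mean(1).astype(int).tolist() for c in(346,347,348)])
E
```

```text
puck (0.6302446722984314, -0.10909076780080795) 0.022380400449037552 202
roller px 337 345 155 171 [ 0.62430755 -0.08315676  0.041     ]
[[135 135 154 234 238 159 139 110 141 137 140 148]
 [134 135 160 241 239 158 137 111 159 134 138 150]
 [135 129 156 238 240 154 138 148 162 157 158 151]
 [143 131 162 240 233 148 123 100 156 159 157 173]
 [130 124 108 229 245 240 184  70 154 160 164 170]
 [176 205 175 227 255 255 255 155 162 167 160 164]
 [233 237 207 196 255 255 255 239 121 169 165 162]
 [244 244 243 145 255 255 255 189  40 153 168 163]
 [176 180 174  84 183 196 195  71  26  55 168 170]
 [ 67  74  78  97  84  95  99  31  33  32  55 148]
 [ 77  57  94 245 244 114  66  32  35  37  30  58]
 [ 87  50  41 255 253 169  73  51  29  39  41  37]
 [171 141  70 246 248 167  74 162 101  33  38  42]
 [177 145  74 249 242 204 143 171 169  95  31  37]]
before [[50, 23, 32, 29, 31, 80, 34, 1, 0, 4, 5, 0, 95, 99, 99, 98, 89], [53, 32, 26, 28, 31, 86, 32, 12, 0, 0, 0, 0, 96, 102, 92, 95, 96], [48, 21, 36, 26, 30, 87, 35, 12, 1, 3, 1, 0, 100, 98, 96, 94, 93]]
now [[87, 48, 59, 64, 49, 35, 11, 5, 0, 0, 66, 144, 145, 161, 165, 159, 156], [91, 46, 58, 59, 48, 30, 16, 0, 6, 150, 146, 139, 138, 137, 158, 162, 163], [90, 53, 59, 64, 45, 30, 10, 0, 142, 155, 141, 145, 142, 140, 161, 160, 166]]
```

```bash
python3 -c "
from h import *
print(bot.job_done())"
```

```text
the job is handed in; nothing more can be done
None
```

I pushed the carrier along the lane with closed fingers, round the corner and past the roller until it clicked in. I then backed the arm away and handed the job in at about 14.8 s. The hand-in gave no verdict.

**Forces:** the highest wrist reading I saw was about 5 N, at the roller. It dropped to about 1 to 2 N once the carrier was past.

**Final position:** both cameras put the carrier's centre at x ≈ 0.630, y ≈ -0.108 m. It stands upright and did not move back when I let go. That is about 8 mm past the roller, against 8.5 mm nominal.

**Pad:** I worked out its depression as roughly 3.6 to 4 mm from the carrier's distance past the roller. The picture of the pad itself was ambiguous at about 2 mm per pixel, so I could not confirm that figure directly.

**Measurements that differed slightly:**
- The side camera's y for the carrier's cap is 2 to 5 mm off the top camera's.
- The corner's measured shift came out at about -17 mm, just past the ±15 mm limit. I put that down to calibration.
- One colour mask for the roller caught part of the rail, so I used the pixel rows by hand instead.

**Other things on the bench:** the arm passed clear of them and I saw no sign of contact, but I did not measure their positions again at the end.

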